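Hang the tool rest on the cleat stand

TASK

Take the small wooden tool rest that has the slanted strip across its back (the one with two round holes in its shelf) and hang it on the cleat of the upright stand: tip its top towards the stand by about 15 degrees, bring the strip's lower edge over and down behind the cleat while it is still tipped, then set it upright and let it drop home so that it hangs level and square, with the strip wholly on the cleat. Leave the other, flat-backed rest where it stands.

Things in the scene. Friction and masses are not known exactly. Their poses are not given: they have to be found in the camera images.
- cleat_rest: Rest to hang: pale wood, 110 mm wide (y) and high, 0.25 to 0.45 kg, stands loose. Origin: underside, midway across, below the grip's middle; z up, +x to its back. Shelf 12 mm thick, x=-45 to 35 mm, two 22 mm holes. Grip: the central web, 18 mm thick in y, top at z=108 mm, x=-22 to 35; pinch it from above across y at x=0; only the shelf is beside it. Back board x=35 to 47 mm, z=0 to 110.
- strip_edge (a point): Middle of the lower rear edge of the slanted strip on the rest's back, at (73, 0, 63) mm in the rest's frame. The strip, darker, 100 mm wide, fills x=47 to 73 mm, z up to 110 mm; its underside slopes at 45 degrees from z=86 mm at the back board down to z=63 mm at this edge. A wedge-shaped spacer at the rest's foot (x=47 to 73; z=0 to 20 mm at the board, 0 to 6 at its rear) is as deep as the strip.
- stand: Fixed plywood stand, 200 mm wide, 165 mm high. Origin: on the table, midway across, in its front face; z up, -x out of the face. Cleat: darker bar on the face, y=-90 to 90 mm, x=-24 to 0, z from 110; its top slopes at 45 degrees from z=150 mm at the front to z=126 at the face (V groove). Home, the rest has the stand's yaw, its origin at x=-73, z=66 mm here, strip and spacer against the face.
- flat_rest: The other rest, not to be moved: same pale wood, size, web and origin, also loose on the table, but with a flat back without strip or spacer, and a shelf without holes that has a low lip along its front.

How it is judged:
On the way:
1. the strip's lower edge is brought down behind the cleat while the rest is still tipped by at least 5 degrees (angle between cleat_rest's own z axis and vertical above 0.087 rad and x of strip_edge in the frame of stand between -0.026 and 0.004 m and z of strip_edge in the frame of stand between 0.12 and 0.152 m and y of strip_edge in the frame of stand between -0.05 and 0.05 m), for 0.05 s.
At the end, for the whole second after the job is handed in: The rest hangs at rest on the cleat: within 8 mm of its home height and 10 mm of its home distance from the face, within 42 mm of the middle of the cleat either way (so that the whole strip is on it), upright within 4.5 degrees and square to the stand within 7 degrees (z of cleat_rest in the frame of stand between 0.058 and 0.074 m and x of cleat_rest in the frame of stand between -0.083 and -0.065 m and y of cleat_rest in the frame of stand between -0.042 and 0.042 m and angle between cleat_rest's own z axis and vertical below 0.08 rad and angle between the y axis of cleat_rest and the y axis of stand, either way round below 0.12 rad and linear speed of cleat_rest below 0.02 m/s); the robot touches nothing.
It fails at once if the flat-backed rest is moved by more than 30 mm (distance of flat_rest from where it was at the start of the episode above 0.03 m).
It also fails if it takes over 45 s, if anything falls off the work surface, if the arm or the gripper's body presses on something with over 40 N, if the wrist force passes 120 N, or if a joint passes its speed limit or range.

ROBOT

A 6-joint arm with a two-finger parallel gripper is mounted at the origin on a cart in front of the work surface, level with it; the furniture and walls round the work are solid. World frame = base frame: x ahead of the robot, y to its left, z up, the work surface at z = 0. Lengths are in m, angles in rad, forces in N, time in s.
With the tool pointing down it reaches from about 0.325 to 0.775 m from the base axis. Payload 5.5 kg.
Tool frame: the origin (TCP) lies midway between the tips of the shut fingers; the grasp point (between the pads) lies 19 mm behind it; z points along the fingers, y is the direction in which the jaws open and shut (so a half turn about z gives the same grasp; the last joint's range is limited). The gripper opens to 88 mm and grips with 3 to 60 N. Pads are 20 mm wide; open, the fingers measure 115 mm over their backs; the gripper's body (75 mm by 178 mm) begins 61 mm behind the grasp point.
Start: joints at [-1.257, 0.091, 1.231, -0, 1.82, -0.057], TCP at [0.217, -0.559, 0.223] pointing down, gripper open.
Joint ranges: [-2.87, 2.87], [-0.86, 2.18], [0.17, 2.46], [-1.51, 4.65], [0.06, 2.69], [-2.65, 2.65]. Speed limits (rad/s): [2.57, 2.57, 3.01, 3.14, 3.14, 3.14].

INTERFACE

Orientations are given as a unit quaternion [w, x, y, z].
In Python, from workcell import arm gives the robot as it stands.
- The arm moves only by the shell command python3 -m crank 'ROWS' [FORCE]. ROWS is a JSON object of lists of equal length, an entry for each row: "jaw": the closure in counts, from 0 (fully open) to 255 (shut); "delta_pos": the shift along the tool's x, y, z in units of 25 mm (1.0 is 25 mm), a list of three; "turn": the turn, a rotation vector about the tool's x, y, z in units of 6 degrees (1.0 is 6 degrees), a list of three. A call has 1 to 5 rows; each row shifts and turns the commanded pose from where the row before left it, along the tool's axes as they then stand; what a row does not reach is not made up. A row lasts 1/12 s, in which the tool goes at most 41.7 mm and 7.16 degrees, less where a joint would pass 70% of its speed; a pose out of reach is approached as far as the arm can. A call is refused whole if a number of a shift passes 1 or a number of a turn 1, either way. A call with a gripper value outside its range is refused whole. The fingers move at their own pace and stop on an object; FORCE is the grip in N (left out, the last holds). Time passes only in rows, so rows that do not move let the fingers close. It gives the time, the measured TCP pose, the force and the opening at its end, in the units of the state.
- arm.sense(): the state, without advancing time (a new reading comes with each control period).
- arm.get_image(name): name is "side" or "top" or "wrist"; returns a dict with "image" (384x512x3 uint8, blue, green, red), "camera_matrix" (3x3 intrinsics, pixels), "origin" and "rotation" of the camera in the world. Camera axes: x right, y down, z forward; pixel columns grow to the right and rows downward; lengths in m; the calibration is good to about 2 mm. A picture is of the moment at which its call begins. There is no depth.
- arm.job_done(): hands the job in, once; it reports no verdict.
Trained networks look in the newest picture that a camera, given by its name, has taken for a name from the list of things; names that differ only in an ending like _2 or _b are one class to them, and where a whole thing is asked for, a point or a joint stands for the part that bears it (a point fixed in the world has none). Each returns a list of dicts, best first, with "score" (0 to 1); they miss things now and then, are a little off and sometimes report something else, mostly with a low value. They report only what shows in the picture. A call takes as long as a camera call.
- arm.find_in(thing, camera): "pixel" ([column, row] in pixels, amid what is visible of it).
- arm.trace(thing, camera): "pixels" (384x512 bool, what is visible of it) and "pixel" ([column, row] in pixels, amid what is visible of it).
The state is a dict: "time_s": time; "qpos": joint angles; "joint_vel": joint speeds; "joint_efforts": joint torques, N m; "tool_pos": TCP position; "orientation": TCP orientation; "wrist_force": force on the tool from outside, world axes, zero at the start; "ft_torque": the same for the moment, N m; "gripper_width": finger opening in m.
Only numpy, scipy, OpenCV 4.12 (cv2) and the standard library are available. Lean on these libraries where they do the work, as an engineer would, in place of code of your own. Each camera call takes 0.05 s, during which the arm holds its last target. There are 200 camera calls.

## Working session

There is one attempt and no reset: what is moved stays moved. The work goes in short steps, Python scripts to look and compute and a shell command to move; the robot and the scene stay as the last step left them, time stands still between calls to the robot, and variables do not carry over. Pictures are saved under pics/ and viewed, about 8 in all and at most 12, crops included, and the job is handed in when it is done.

```bash
mkdir -p pics; ls; python3 - <<'E'
from workcell import arm
import cv2,numpy as np
s=arm.sense(); print(s['time_s'],s['tool_pos'],s['orientation'],s['gripper_width'])
ims=[]
for c in ['side','top']:
    d=arm.get_image(c); cv2.imwrite(f'pics/{c}0.png',d['image'])
    print(c,np.round(d['camera_matrix'],1).tolist(),np.round(d['origin'],3),np.round(d['rotation'],3).tolist())
    for t in ['cleat_rest','strip_edge','stand','flat_rest']:
        print(t,[(np.round(r['pixel']).tolist(),round(r['score'],2)) for r in arm.find_in(t,c)][:3])
E
```

```text
pics
0.0 [ 0.21729589 -0.55894372  0.22149494] [-9.63245474e-04  9.82862920e-01  1.84335380e-01 -1.44785871e-04] 0.08761932655062954
side [[427.8, 0.0, 251.2], [0.0, 427.8, 195.4], [0.0, 0.0, 1.0]] [ 0.177 -1.311  0.731] [-0.517, 0.847, -0.106, 0.062]
cleat_rest [([298.0, 264.0], 0.97)]
strip_edge [([299.0, 266.0], 0.77)]
stand [([241.0, 144.0], 0.69)]
flat_rest [([265.0, 233.0], 0.94)]
top [[392.3, 0.0, 246.2], [0.0, 392.3, 193.1], [0.0, 0.0, 1.0]] [ 0.413 -0.07   1.196] [0.031, -0.704, 0.709, -0.022]
cleat_rest [([375.0, 183.0], 0.75)]
strip_edge [([373.0, 184.0], 0.66)]
stand [([120.0, 179.0], 0.57)]
flat_rest [([315.0, 200.0], 0.61)]
```

```bash
python3 - <<'E'
import cv2
a=cv2.imread('pics/side0.png');cv2.imwrite('pics/a.png',cv2.resize(a,(800,600),interpolation=cv2.INTER_CUBIC))
b=cv2.imread('pics/top0.png');cv2.imwrite('pics/b.png',cv2.resize(b,(800,600),interpolation=cv2.INTER_CUBIC))
E
```

```text
(no output)
```

View pics/a.png

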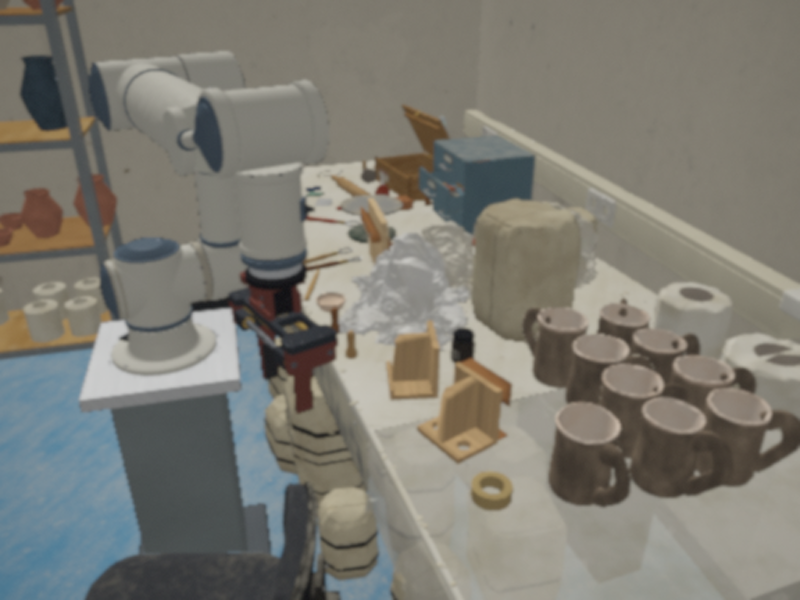

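View pics/b.png

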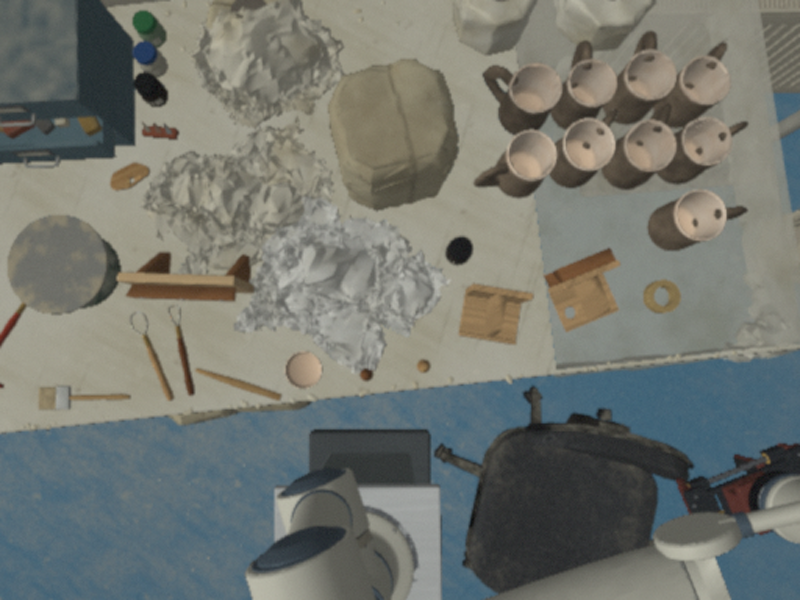

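```bash
cat > h.py <<'E'
from workcell import arm
import cv2,numpy as np
from scipy.spatial.transform import Rotation as R
from scipy.optimize import minimize
def quat(q): return R.from_quat(np.r_[q[1:],q[0]])
def box(a,b): return np.array([[x,y,z] for x in(a[0],b[0]) for y in(a[1],b[1]) for z in(a[2],b[2])])/1000
def prism(xz,y): return np.array([[x,s*y,z] for s in(-1,1) for x,z in xz])/1000
REST=[box((-45,-55,0),(35,55,12)),box((35,-55,0),(47,55,110)),box((-22,-9,12),(35,9,108)),
 prism([(47,86),(73,63),(73,110),(47,110)],50),prism([(47,0),(73,0),(73,6),(47,20)],50)]
STANDF=[box((0,-100,0),(12,100,165)),prism([(-24,110),(0,110),(0,126),(-24,150)],90)]
def proj(P,d):
    Rm=quat(d['rotation']).as_matrix()
    p=(np.asarray(P)-d['origin'])@Rm@np.array(d['camera_matrix']).T
    return p[:,:2]/p[:,2:]
def ray(px,d):
    v=np.linalg.inv(d['camera_matrix'])@np.r_[px,1]; return np.array(d['origin']),quat(d['rotation']).apply(v)
def at_z(px,d,z):
    o,v=ray(px,d); return o+v*(z-o[2])/v[2]
def mask(parts,T,d,S=4):
    m=np.zeros((384*S,512*S),np.uint8)
    for P in parts:
        h=cv2.convexHull(((proj(T(P),d)+.5)*S-.5).astype(np.float32)); cv2.fillConvexPoly(m,np.round(h).astype(np.int32),1)
    return cv2.resize(m.astype(np.float32),(512,384),interpolation=cv2.INTER_AREA)
def pose(x,y,yaw,z=0): return lambda P: R.from_euler('z',yaw).apply(P)+[x,y,z]
def fit(parts,views,x0,z=0):
    def cost(v):
        c=0
        for t,d in views:
            m=mask(parts,pose(v[0],v[1],v[2],z),d); c+=np.abs(m-t).sum()/max(t.sum(),1)
        return c
    r=minimize(cost,x0,method='Nelder-Mead',options=dict(initial_simplex=np.array([x0]+[np.array(x0)+np.eye(3)[i]*[.02,.02,.15][i] for i in range(3)]),xatol=1e-4,fatol=1e-4))
    return r.x,r.fun
def draw(im,parts,T,d,col=(0,0,255),S=1):
    for P in parts:
        h=cv2.convexHull(proj(T(P),d).astype(np.float32)); cv2.polylines(im,[np.round(h).astype(np.int32)],True,col,1)
E
python3 - <<'E'
from h import *
import pickle
V=[];out={}
for c in ['side','top']:
    d=arm.get_image(c); out[c]=d
    t=arm.trace('cleat_rest',c)[0]; d['cr']=t['pixels'].astype(np.float32)
    t=arm.trace('stand',c); d['st']=t[0]['pixels'] if t else None
    t=arm.trace('flat_rest',c); d['fr']=t[0]['pixels']
    print(c,d['cr'].sum(),d['st'].sum(),d['fr'].sum())
    V.append((d['cr'],d))
pickle.dump(out,open('v.pkl','wb'))
d=out['top']
print('guess',at_z((375,183),d,.05), 'stand',at_z((118,180),d,.15))
g=at_z((375,183),d,.05)
for y0 in (0,.3):
  for vs in (V,V[:1],V[1:]):
    print(fit(REST,vs,[g[0],g[1],y0]))
E
```

```text
side 2430.0 462 1352
top 1588.0 1596 1207
guess [ 0.5256935  -0.43357142  0.05      ] stand [0.52922783 0.28668441 0.15      ]
(array([ 0.50343942, -0.44019935,  0.36319641]), np.float64(0.12451297044754028))
(array([ 0.50405796, -0.44157596,  0.37306596]), np.float64(0.04989711940288544))
(array([ 0.50390142, -0.4404186 ,  0.39156698]), np.float64(0.05954817309975624))
(array([ 0.50440551, -0.44141306,  0.39199252]), np.float64(0.11809993535280228))
(array([ 0.50432269, -0.44182517,  0.36142454]), np.float64(0.0506172850728035))
(array([ 0.50407754, -0.44041146,  0.40162499]), np.float64(0.05919395387172699))
```

```bash
python3 - <<'E'
from h import *
import pickle
out=pickle.load(open('v.pkl','rb'))
d=out['top']
a=cv2.resize(d['image'][155:205,65:170],None,fx=7,fy=7,interpolation=cv2.INTER_CUBIC)
d=out['side']; ys,xs=np.where(d['st']);print(xs.min(),xs.max(),ys.min(),ys.max())
b=cv2.resize(d['image'][115:185,200:275],None,fx=3.4,fy=3.4,interpolation=cv2.INTER_CUBIC)
h=np.zeros((600,735,3),np.uint8);h[:350]=a;h[352:352+238,:b.shape[1]]=b
cv2.imwrite('pics/c.png',h)
E
```

```text
231 250 127 167
```

View pics/c.png

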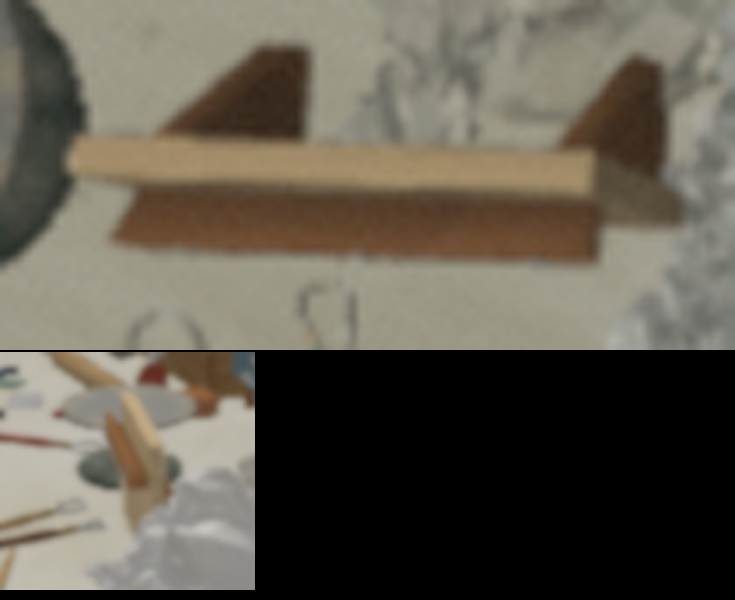

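```bash
python3 - <<'E'
from h import *
import pickle
out=pickle.load(open('v.pkl','rb'))
d=out['top']
f=lambda u:((np.array(u)+.5)/7-.5+[65,155])
for a,b,z,off in [((70,176),(596,193),.165,0),((112,242),(597,262),.15,.024)]:
    A,B=at_z(f(a),d,z),at_z(f(b),d,z)
    y=A-B; yaw=np.arctan2(-y[0],y[1]); print(A,B,np.linalg.norm(y),yaw,(A+B)/2+off*np.array([np.cos(yaw),np.sin(yaw),0]))
E
```

```text
[0.52921896 0.39738015 0.165     ] [0.52120879 0.19713613 0.165     ] 0.2004041649633536 -0.0399807017450585 [0.52521387 0.29725814 0.165     ]
[0.50528638 0.38729021 0.15      ] [0.49620979 0.20032276 0.15      ] 0.1871876358520248 -0.04850824895600301 [0.52471986 0.29264274 0.15      ]
```

```bash
cat >> h.py <<'E'
def rem(xyz,yaw,tilt=0):
    "remaining motion to put TCP at xyz with tool x at yaw, tool tilted about its y (top towards +x positive), in crank units"
    s=arm.sense(); q=quat(s['orientation'])
    T=R.from_euler('z',yaw)*R.from_euler('y',tilt)*R.from_euler('x',np.pi)
    print('t',round(s['time_s'],2),'pos',np.round(s['tool_pos'],4),'F',np.round(s['wrist_force'],1),'w',round(s['gripper_width'],4),
      'shift',np.round(q.inv().apply(np.array(xyz)-s['tool_pos'])/.025,2),'turn',np.round(np.degrees((q.inv()*T).as_rotvec())/6,2))
E
python3 -m crank '{"jaw":[0,0,0,0,0],"delta_pos":[[0.6,0,0],[1,0,0],[1,0,0],[1,0,0],[1,0,0]],"turn":[[0,0,0],[0,0,0],[0,0,0],[0,0,0],[0,0,0]]}'
python3 -m crank '{"jaw":[0,0,0,0,0],"delta_pos":[[1,0,0],[1,0,0],[1,0,0],[1,0,0],[1,0,0]],"turn":[[0,0,0],[0,0,0],[0,0,0],[0,0,0],[0,0,0]]}'
python3 - <<'E'
from h import *
rem([.504,-.441,.20],.38)
d=arm.get_image('wrist'); t=arm.trace('cleat_rest','wrist')
im=d['image'].copy()
if t:
    m=t[0]['pixels'].astype(np.float32); print(m.sum(),t[0]['score'])
    print(fit(REST,[(m,d)],[.504,-.441,.38]))
draw(im,REST,pose(.504,-.441,.38),d)
cv2.imwrite('pics/w1.png',im)
E
```

```text
time_s: 1.32
tool_pos: [0.3255, -0.5171, 0.2227]
orientation: [0.0, 0.983, 0.184, 0.0]
wrist_force: [-0.6, -0.3, 0.6]
gripper_width: 0.0881
time_s: 1.73
tool_pos: [0.4422, -0.4717, 0.2227]
orientation: [0.0, 0.983, 0.184, 0.0]
wrist_force: [-0.2, -1.0, 0.7]
gripper_width: 0.0877
t 1.73 pos [ 0.4422 -0.4717  0.2227] F [-0.2 -1.   0.7] w 0.0877 shift [ 2.75 -0.25  0.91] turn [ 0.   -0.   -0.09]
11458.0 0.78
(array([ 0.50472428, -0.44071628,  0.37930078]), np.float64(0.06199271231889725))
```

View pics/w1.png

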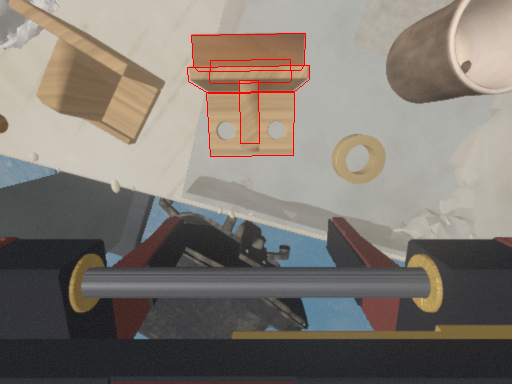

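```bash

python3 -m crank '{"jaw":[0,0,0,0,0],"delta_pos":[[1,-0.2,0],[0.9,0,0],[0.8,0,0.8],[0,0,1],[0,0,0]],"turn":[[0,0,-0.1],[0,0,0],[0,0,0],[0,0,0],[0,0,0]]}' >/dev/null
python3 - <<'E'
from h import *
rem([.5045,-.4407,.051],.38)
E
```

```text
t 2.25 pos [ 0.5009 -0.4413  0.1714] F [-1.1  0.9 -1.6] w 0.0879 shift [0.16 0.07 4.82] turn [-0.08  0.04  0.02]
```

```bash

python3 -m crank '{"jaw":[0,0,0,0,0],"delta_pos":[[0.1,0.05,1],[0,0,1],[0,0,1],[0,0,1],[0,0,0.8]],"turn":[[0,0,0],[0,0,0],[0,0,0],[0,0,0],[0,0,0]]}' >/dev/null
python3 -m crank '{"jaw":[0,255,255,255,255],"delta_pos":[[0,0,0],[0,0,0],[0,0,0],[0,0,0],[0,0,0]],"turn":[[0,0,0],[0,0,0],[0,0,0],[0,0,0],[0,0,0]]}' 60
python3 -m crank '{"jaw":[255,255,255,255,255],"delta_pos":[[0,0,0],[0,0,0],[0,0,0],[0,0,0],[0,0,0]],"turn":[[0,0,0],[0,0,0],[0,0,0],[0,0,0],[0,0,0]]}' 60
python3 - <<'E'
from h import *
rem([.5045,-.4407,.051],.38)
E
```

```text
time_s: 3.08
tool_pos: [0.5055, -0.4439, 0.0603]
orientation: [0.002, 0.982, 0.189, 0.001]
wrist_force: [-0.1, 0.7, 0.3]
gripper_width: 0.0644
time_s: 3.5
tool_pos: [0.5048, -0.4429, 0.0576]
orientation: [-0.0, 0.982, 0.19, -0.0]
wrist_force: [0.0, -0.8, 0.4]
gripper_width: 0.0314
t 3.5 pos [ 0.5048 -0.4429  0.0576] F [ 0.  -0.8  0.4] w 0.0314 shift [ 0.02 -0.09  0.27] turn [-0.    0.    0.01]
```

```bash

python3 -m crank '{"jaw":[255,255,255,255,255],"delta_pos":[[0,0,0],[0,0,0],[0,0,0],[0,0,0],[0,0,0]],"turn":[[0,0,0],[0,0,0],[0,0,0],[0,0,0],[0,0,0]]}' 60
python3 -m crank '{"jaw":[255,255,255,255,255],"delta_pos":[[0,0,-0.4],[0,0,-0.6],[0,0,-0.8],[0,0,-1],[0,0,-1]],"turn":[[0,0,0],[0,0,0],[0,0,0],[0,0,0],[0,0,0]]}' 
python3 -m crank '{"jaw":[255,255,255,255,255],"delta_pos":[[0,0,-1],[0,0,-1],[0,0,-1],[0,0,-1],[0,0,-0.5]],"turn":[[0,0,0],[0,0,0],[0,0,0],[0,0,0],[0,0,0]]}' 
python3 - <<'E'
from h import *
rem([.41,.296,.25],-.043)
d=arm.get_image('side'); cv2.imwrite('pics/s1.png',cv2.resize(d['image'][120:310,150:400],None,fx=3,fy=3,interpolation=cv2.INTER_CUBIC))
E
```

```text
time_s: 3.92
tool_pos: [0.5047, -0.4428, 0.0575]
orientation: [-0.0, 0.982, 0.19, -0.0]
wrist_force: [-0.8, 1.9, 0.6]
gripper_width: 0.0178
time_s: 4.33
tool_pos: [0.5042, -0.4426, 0.1524]
orientation: [-0.001, 0.982, 0.189, -0.001]
wrist_force: [0.8, 0.4, -4.3]
gripper_width: 0.0177
time_s: 4.75
tool_pos: [0.505, -0.4433, 0.2691]
orientation: [0.002, 0.982, 0.189, 0.001]
wrist_force: [0.4, 0.6, -2.5]
gripper_width: 0.0175
t 4.75 pos [ 0.505  -0.4433  0.2691] F [ 0.4  0.6 -2.5] w 0.0175 shift [  7.47 -28.86   0.67] turn [ 0.03 -0.02  4.05]
```

View pics/s1.png

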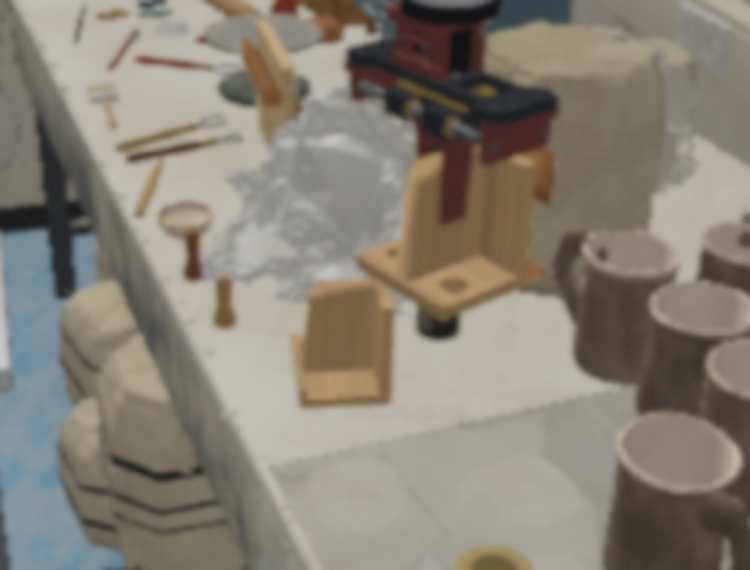

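```bash

python3 -m crank '{"jaw":[255,255,255,255,255],"delta_pos":[[-0.6,0,0],[-0.7,0,0],[-0.7,0,0],[-0.7,0,0],[0,0,0]],"turn":[[0,0,0.8],[0,0,0.8],[0,0,0.8],[0,0,0.8],[0,0,0.8]]}' >/dev/null
python3 - <<'E'
from h import *
rem([.41,.296,.27],-.043)
E
```

```text
t 5.22 pos [ 0.4367 -0.4605  0.2643] F [ 0.2 -0.8 -5. ] w 0.0178 shift [ -2.42 -30.18  -0.21] turn [-0.    0.03 -0.02]
```

```bash

for i in 1; do
python3 -m crank '{"jaw":[255,255,255,255,255],"delta_pos":[[-0.1,-0.5,-0.2],[-0.1,-0.8,0],[-0.1,-1,0],[-0.1,-1,0],[-0.1,-1,0]],"turn":[[0,0,0],[0,0,0],[0,0,0],[0,0,0],[0,0,0]]}' >/dev/null
python3 -m crank '{"jaw":[255,255,255,255,255],"delta_pos":[[-0.1,-1,0],[-0.1,-1,0],[-0.1,-1,0],[-0.1,-1,0],[-0.1,-1,0]],"turn":[[0,0,0],[0,0,0],[0,0,0],[0,0,0],[0,0,0]]}' 
python3 -m crank '{"jaw":[255,255,255,255,255],"delta_pos":[[-0.1,-1,0],[-0.1,-1,0],[-0.1,-1,0],[-0.1,-1,0],[-0.1,-1,0]],"turn":[[0,0,0],[0,0,0],[0,0,0],[0,0,0],[0,0,0]]}' 
python3 -m crank '{"jaw":[255,255,255,255,255],"delta_pos":[[-0.1,-1,0],[-0.1,-1,0],[-0.1,-1,0],[-0.1,-1,0],[0,-1,0]],"turn":[[0,0,0],[0,0,0],[0,0,0],[0,0,0],[0,0,0]]}' 
done
python3 - <<'E'
from h import *
rem([.41,.296,.27],-.043)
E
```

```text
time_s: 6.05
tool_pos: [0.4229, -0.2251, 0.269]
orientation: [-0.0, 1.0, -0.019, -0.001]
wrist_force: [0.2, 0.6, -3.2]
gripper_width: 0.0179
time_s: 6.47
tool_pos: [0.4151, -0.0998, 0.2692]
orientation: [-0.0, 1.0, -0.019, -0.001]
wrist_force: [0.7, -0.4, -4.7]
gripper_width: 0.0176
time_s: 6.88
tool_pos: [0.4096, 0.0254, 0.2694]
orientation: [0.0, 1.0, -0.019, -0.001]
wrist_force: [1.4, -0.8, -4.0]
gripper_width: 0.0177
t 6.88 pos [0.4096 0.0254 0.2694] F [ 1.4 -0.8 -4. ] w 0.0177 shift [ -0.39 -10.82  -0.03] turn [0.   0.01 0.05]
```

```bash

python3 -m crank '{"jaw":[255,255,255,255,255],"delta_pos":[[0,-1,0],[0,-1,0],[0,-1,0],[0,-1,0],[0,-1,0]],"turn":[[0,0,0],[0,0,0],[0,0,0],[0,0,0],[0,0,0]]}' >/dev/null
python3 -m crank '{"jaw":[255,255,255,255,255],"delta_pos":[[-0.2,-1,0],[-0.2,-1,0],[0,-1,0],[0,-1,0],[0,-0.8,0]],"turn":[[0,0,0],[0,0,0],[0,0,0],[0,0,0],[0,0,0]]}' >/dev/null
python3 -m crank '{"jaw":[255,255,255],"delta_pos":[[0,0,0],[0,0,0],[0,0,0]],"turn":[[0,0,0],[0,0,0],[0,0,0]]}' >/dev/null
python3 - <<'E'
from h import *
rem([.41,.296,.27],-.043)
o=[]
for c in ['wrist','side','top']:
    d=arm.get_image(c); im=d['image'].copy()
    draw(im,STANDF,pose(.525,.296,-.043),d)
    s=arm.sense(); p=s['tool_pos']
    draw(im,REST,pose(p[0],p[1],-.043,p[2]-.0576),d,(255,0,0))
    t=arm.trace('cleat_rest',c)
    if t and c!='wrist':
        print(c,fit(REST,[(t[0]['pixels'].astype(np.float32),d)],[p[0],p[1],-.043],p[2]-.0576))
    o.append(im)
a=cv2.resize(o[0],(400,300)); b=cv2.resize(o[1][90:210,170:330],(400,300),interpolation=cv2.INTER_CUBIC); e=cv2.resize(o[2][120:270,60:260],(400,300),interpolation=cv2.INTER_CUBIC)
cv2.imwrite('pics/m1.png',np.vstack([np.hstack([a,b]),np.hstack([e,e*0])]))
E
```

```text
t 7.97 pos [0.4094 0.269  0.2694] F [ 0.6 -0.3 -3.4] w 0.0176 shift [-0.02 -1.08 -0.03] turn [0.01 0.01 0.05]
side (array([ 0.40888045,  0.26893253, -0.02096191]), np.float64(0.24285279214382172))
top (array([ 0.40851546,  0.26760299, -0.02868171]), np.float64(1.0078003406524658))
```

View pics/m1.png

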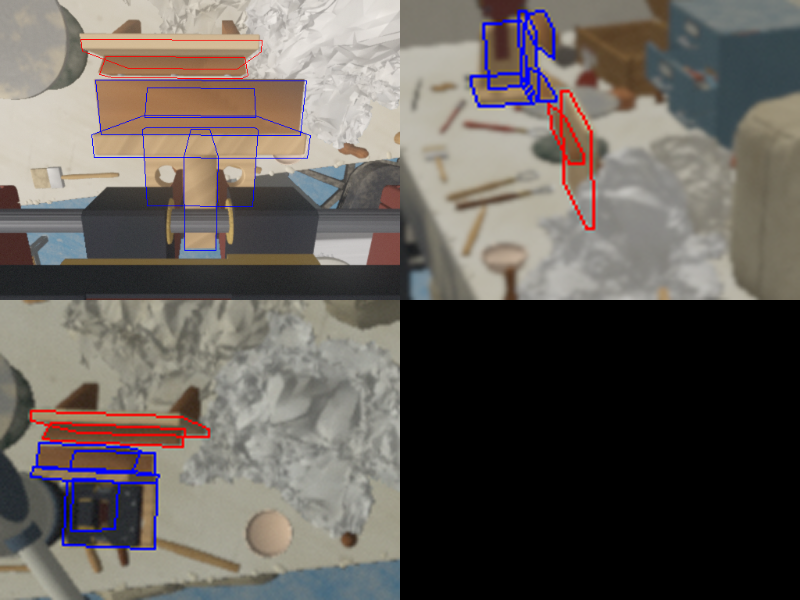

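```bash
cat >> h.py <<'E'
def st(x,z,tilt,y=0):
    "TCP for strip edge at stand x,z"
    o=R.from_euler('y',tilt).apply([.073,0,.0054]); v=R.from_euler('z',-.043).apply(np.array([x,y,z])-o)
    print('edge now', np.round(np.r_[0],0) if 0 else '',end=''); rem(np.array([.525,.296,0])+v,-.043,tilt)
E
python3 - <<'E'
from h import *
st(-.045,.25,.2618)
E
```

```text
edge now t 8.27 pos [0.4098 0.2689 0.2703] F [ 0.5  0.1 -4.2] w 0.0177 shift [-0.11 -1.28  0.27] turn [ 0.   -2.5   0.04]
```

```bash

python3 -m crank '{"jaw":[255,255,255,255,255],"delta_pos":[[0,-0.6,0],[-0.1,-0.6,0],[0,0,0],[0,0,0],[0,0,0]],"turn":[[0,-0.5,0],[0,-0.5,0],[0,-0.5,0],[0,-0.5,0],[0,-0.5,0]]}' >/dev/null
python3 -m crank '{"jaw":[255,255],"delta_pos":[[0,0,0],[0,0,0]],"turn":[[0,0,0],[0,0,0]]}' >/dev/null
python3 - <<'E'
from h import *
st(-.022,.20,.2618)
st(-.022,.158,.2618)
d=arm.get_image('side'); im=d['image'].copy()
s=arm.sense(); q=quat(s['orientation'])*R.from_euler('x',-np.pi); p=s['tool_pos']
T=lambda P:q.apply(P-np.array([0,0,.0576]))+p
draw(im,REST,T,d,(255,0,0)); draw(im,STANDF,pose(.525,.296,-.043),d)
cv2.imwrite('pics/s2.png',np.hstack([cv2.resize(x[90:190,190:290],(400,400),interpolation=cv2.INTER_CUBIC) for x in (d['image'],im)]))
E
```

```text
edge now t 8.85 pos [0.4091 0.2992 0.2696] F [-0.3  0.4 -4.2] w 0.0178 shift [ 1.43 -0.07  1.93] turn [ 0.02 -0.01  0.04]
edge now t 8.85 pos [0.4091 0.2992 0.2696] F [-0.3  0.4 -4.2] w 0.0178 shift [ 1.86 -0.07  3.56] turn [ 0.02 -0.01  0.04]
```

View pics/s2.png

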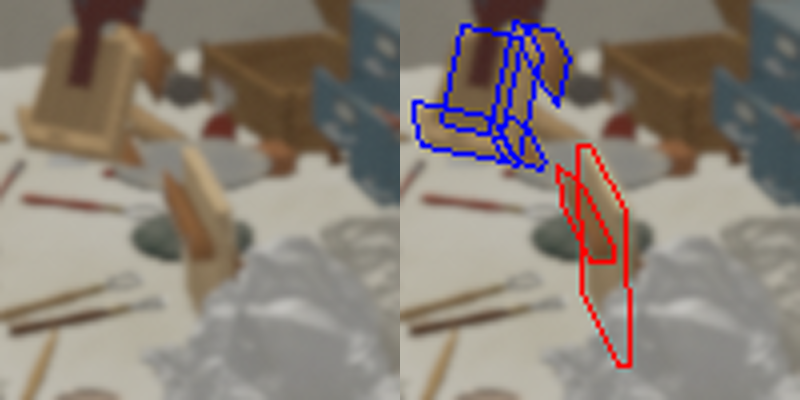

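```bash

python3 -m crank '{"jaw":[255,255,255,255,255],"delta_pos":[[0.4,0,0.5],[0.5,0,0.7],[0.5,0,0.7],[0,0,0],[0,0,0]],"turn":[[0,0,0],[0,0,0],[0,0,0],[0,0,0],[0,0,0]]}' >/dev/null
python3 - <<'E'
from h import *
st(-.022,.158,.2618)
E
python3 -m crank '{"jaw":[255,255,255,255,255],"delta_pos":[[0.1,0,0.4],[0.1,0,0.4],[0.1,0,0.4],[0.1,0,0.4],[0,0,0]],"turn":[[0,0,0],[0,0,0],[0,0,0],[0,0,0],[0,0,0]]}' >/dev/null
python3 - <<'E'
from h import *
st(-.022,.158,.2618)
st(-.008,.156,.2618)
E
```

```text
edge now t 9.32 pos [0.429  0.2984 0.2139] F [ 0.2 -0.4 -3.3] w 0.0179 shift [ 0.52 -0.07  1.61] turn [0.03 0.02 0.05]
edge now t 9.73 pos [0.428  0.2984 0.1711] F [ 0.5 -0.9 -4.7] w 0.0177 shift [ 0.11 -0.07 -0.05] turn [0.03 0.03 0.05]
edge now t 9.73 pos [0.428  0.2984 0.1711] F [ 0.5 -0.9 -4.7] w 0.0177 shift [ 0.67 -0.07 -0.12] turn [0.03 0.03 0.05]
```

```bash

python3 -m crank '{"jaw":[255,255,255,255,255],"delta_pos":[[0.2,0,-0.1],[0.25,0,0],[0.25,0,0],[0,0,0],[0,0,0]],"turn":[[0,0,0],[0,0,0],[0,0,0],[0,0,0],[0,0,0]]}'
python3 - <<'E'
from h import *
st(-.008,.14,.2618)
d=arm.get_image('side'); a=d['image']
d=arm.get_image('wrist');im=d['image'].copy()
cv2.imwrite('pics/s3.png',np.hstack([cv2.resize(a[100:180,200:280],(400,400),interpolation=cv2.INTER_CUBIC),cv2.resize(im[:,56:440],(400,400))]))
E
```

```text
time_s: 10.15
tool_pos: [0.4472, 0.2981, 0.172]
orientation: [-0.003, 0.991, -0.019, -0.131]
wrist_force: [-0.1, 0.1, -4.2]
gripper_width: 0.0179
edge now t 10.15 pos [0.4472 0.2981 0.172 ] F [-0.1  0.1 -4.2] w 0.0179 shift [ 0.11 -0.05  0.73] turn [0.01 0.   0.04]
```

View pics/s3.png

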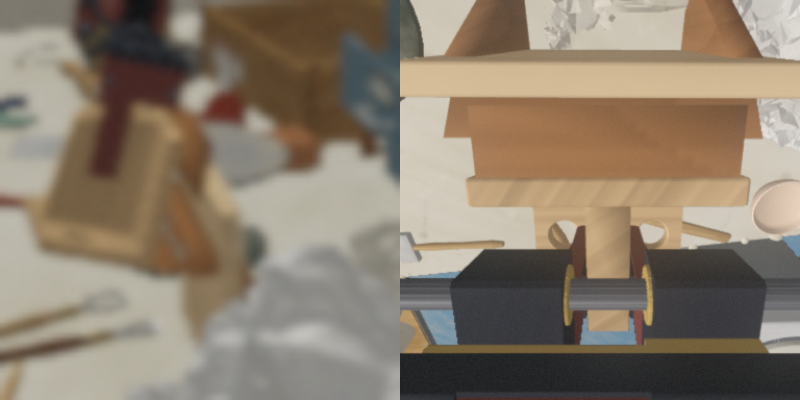

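```bash

python3 -m crank '{"jaw":[255,255,255,255,255],"delta_pos":[[0.1,0,0.25],[0.05,0,0.25],[0.05,0,0.25],[0,0,0],[0,0,0]],"turn":[[0,0,0],[0,0,0],[0,0,0],[0,0,0],[0,0,0]]}'
python3 - <<'E'
from h import *
st(-.004,.140,0)
st(-.006,.135,.2618)
E
```

```text
time_s: 10.67
tool_pos: [0.4462, 0.298, 0.1519]
orientation: [-0.002, 0.991, -0.019, -0.131]
wrist_force: [-0.1, -0.5, -3.9]
gripper_width: 0.0177
edge now t 10.67 pos [0.4462 0.298  0.1519] F [-0.1 -0.5 -3.9] w 0.0177 shift [ 0.25 -0.06  0.65] turn [0.01 2.51 0.05]
edge now t 10.67 pos [0.4462 0.298  0.1519] F [-0.1 -0.5 -3.9] w 0.0177 shift [ 0.07 -0.06  0.11] turn [0.02 0.01 0.05]
```

```bash

python3 -m crank '{"jaw":[255,255,255,255,255],"delta_pos":[[0.05,0,0.12],[0.05,0,0.12],[0.04,0,0.12],[0.02,0,0.12],[0.02,0,0.12]],"turn":[[0,0.5,0],[0,0.5,0],[0,0.5,0],[0,0.5,0],[0,0.5,0]]}'
python3 -m crank '{"jaw":[255,255],"delta_pos":[[0,0,0],[0,0,0]],"turn":[[0,0,0],[0,0,0]]}'
python3 - <<'E'
from h import *
st(-.001,.132,0)
E
```

```text
time_s: 11.08
tool_pos: [0.4484, 0.298, 0.1371]
orientation: [-0.0, 1.0, -0.019, 0.001]
wrist_force: [-0.6, -0.2, -3.8]
gripper_width: 0.0177
time_s: 11.25
tool_pos: [0.4477, 0.2982, 0.1372]
orientation: [-0.0, 1.0, -0.018, -0.001]
wrist_force: [-0.5, 0.2, -2.5]
gripper_width: 0.0176
edge now t 11.25 pos [0.4477 0.2982 0.1372] F [-0.5  0.2 -2.5] w 0.0176 shift [ 0.13 -0.05  0.43] turn [-0.    0.02  0.06]
```

Upright, no contact yet. Lower gently in steps, watching the force.

```bash

python3 -m crank '{"jaw":[255,255,255,255],"delta_pos":[[0.05,0,0.12],[0,0,0.12],[0,0,0.1],[0,0,0]],"turn":[[0,0,0],[0,0,0],[0,0,0],[0,0,0]]}'
python3 -m crank '{"jaw":[255,255,255],"delta_pos":[[0.03,0,0.08],[0,0,0],[0,0,0]],"turn":[[0,0,0],[0,0,0],[0,0,0]]}'
python3 - <<'E'
from h import *
st(0,.129,0)
E
```

```text
time_s: 11.58
tool_pos: [0.4501, 0.2977, 0.1275]
orientation: [0.0, 1.0, -0.019, -0.001]
wrist_force: [0.4, -0.0, -4.5]
gripper_width: 0.0176
time_s: 11.83
tool_pos: [0.4509, 0.2979, 0.1264]
orientation: [0.0, 1.0, -0.019, 0.0]
wrist_force: [1.2, -0.1, -4.3]
gripper_width: 0.0179
edge now t 11.83 pos [0.4509 0.2979 0.1264] F [ 1.2 -0.1 -4.3] w 0.0179 shift [ 0.04 -0.05  0.11] turn [ 0.   -0.    0.05]
```

```bash

for k in 1; do
python3 -m crank '{"jaw":[255,255,255],"delta_pos":[[0.02,0,0.08],[0,0,0],[0,0,0]],"turn":[[0,0,0],[0,0,0],[0,0,0]]}' | grep -E 'pos|force'
python3 -m crank '{"jaw":[255,255,255],"delta_pos":[[0,0,0.08],[0,0,0],[0,0,0]],"turn":[[0,0,0],[0,0,0],[0,0,0]]}' | grep -E 'pos|force'
done
```

```text
tool_pos: [0.452, 0.2982, 0.1252]
wrist_force: [4.5, 1.3, -2.4]
tool_pos: [0.4527, 0.2984, 0.1242]
wrist_force: [4.8, 0.0, 3.2]
```

```bash

python3 -m crank '{"jaw":[190,180,160,140,140],"delta_pos":[[0,0,0],[0,0,0],[0,0,0],[0,0,0],[0,0,0]],"turn":[[0,0,0],[0,0,0],[0,0,0],[0,0,0],[0,0,0]]}' 5
python3 -m crank '{"jaw":[140,140,140,140],"delta_pos":[[0,0,0],[0,0,0],[0,0,0],[0,0,0]],"turn":[[0,0,0],[0,0,0],[0,0,0],[0,0,0]]}'
python3 - <<'E'
from h import *
d=arm.get_image('wrist');im=d['image'].copy()
draw(im,REST,pose(*(np.array([.525,.296,0])+R.from_euler('z',-.043).apply([-.073,0,0]))[:2],-.043,.066),d)
cv2.imwrite('pics/w4.png',im)
E
```

```text
time_s: 12.75
tool_pos: [0.4507, 0.2979, 0.122]
orientation: [0.0, 1.0, -0.019, -0.001]
wrist_force: [0.0, -1.0, -0.1]
gripper_width: 0.0387
time_s: 13.08
tool_pos: [0.4511, 0.2979, 0.1224]
orientation: [0.0, 1.0, -0.019, -0.0]
wrist_force: [0.0, -0.1, -0.2]
gripper_width: 0.0393
```

View pics/w4.png

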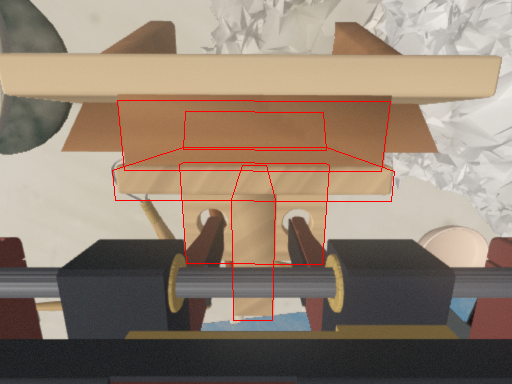

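```bash

python3 -m crank '{"jaw":[140,140,140,140,140],"delta_pos":[[0,0,-0.4],[0,0,-0.6],[0,0,-1],[0,0,-1],[0,0,-1]],"turn":[[0,0,0],[0,0,0],[0,0,0],[0,0,0],[0,0,0]]}' |grep force
python3 -m crank '{"jaw":[140,140,140,140,140],"delta_pos":[[-0.5,0,-1],[-0.5,0,-0.5],[-1,0,0],[-1,0,0],[0,0,0]],"turn":[[0,0,0],[0,0,0],[0,0,0],[0,0,0],[0,0,0]]}' |grep force
python3 -m crank '{"jaw":[140,140,140,140,140],"delta_pos":[[0,0,0],[0,0,0],[0,0,0],[0,0,0],[0,0,0]],"turn":[[0,0,0],[0,0,0],[0,0,0],[0,0,0],[0,0,0]]}' |grep -E 'pos|time'
python3 - <<'E'
from h import *
o=[]
g=(np.array([.525,.296,0])+R.from_euler('z',-.043).apply([-.073,0,0]))[:2]
for c in ['wrist','side']:
    d=arm.get_image(c); im=d['image'].copy()
    t=arm.trace('cleat_rest',c)
    if t:
        m=t[0]['pixels'].astype(np.float32)
        print(c,m.sum(),fit(REST,[(m,d)],[*g,-.043],.066))
    if c=='side':
        draw(im,REST,pose(*g,-.043,.066),d); 
        o+=[d['image'][110:190,200:280],im[110:190,200:280]]
    else: o.append(im[:,64:448])
print('home',g)
cv2.imwrite('pics/f.png',np.hstack([cv2.resize(x,(266,266),interpolation=cv2.INTER_CUBIC) for x in o]))
E
```

```text
wrist_force: [0.7, 0.2, -0.6]
wrist_force: [-1.5, 0.4, -1.0]
time_s: 14.38
tool_pos: [0.3767, 0.3006, 0.2595]
wrist 15059.0 (array([ 0.4541546 ,  0.29847651, -0.03964525]), np.float64(0.04884122312068939))
side 906.0 (array([ 0.4547558 ,  0.29698965, -0.02025826]), np.float64(0.11368653178215027))
home [0.45206748 0.29913803]
```

View pics/f.png

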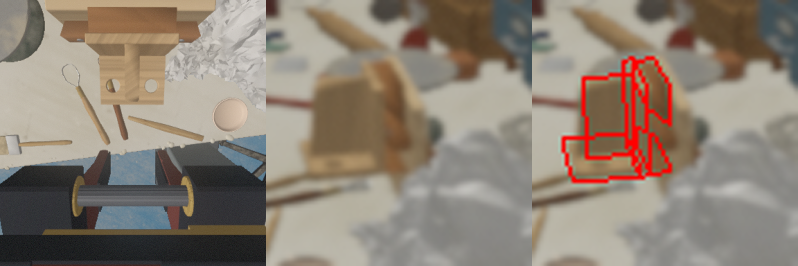

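```bash
python3 -c "
from workcell import arm
print(arm.job_done(), arm.sense()['time_s'])"
```

```text
the job is handed in; nothing more can be done
the job is handed in; nothing more can be done
```

The tool rest with the slanted strip is hanging on the stand's cleat, and I handed the job in at about 14.5 s of the 45 s.

**What I did:** I pinched the rest by its web and carried it over the bench. I tipped it 15° towards the stand and brought the strip's lower edge down behind the cleat to about z = 0.138 m, x = −0.007 m in the stand's frame. I then set it upright and lowered it until the cleat pushed back with about 5 N, released it and backed away.

**Last checks:**
- **Position:** fits to the wrist and side pictures put the rest 2–3 mm from home in the plane. These fits took home height and upright as given.
- **Square:** the wrist picture puts it within 0.004 rad of the stand's yaw and the side picture within 0.023 rad; the limit is 0.12.
- **Height and tilt:** I judged these by eye from the last picture, where the rest hangs upright with its strip against the face. The tool height at release also matched home to within about 1 mm.
- **Robot clear:** the wrist force was back near zero and the gripper was about 75 mm in front of the rest and 135 mm above its release height.

**Disagreements:** the side camera's overlays sat 1.5–2 pixels off, by the same amount for rest and stand, so I put that down to calibration. I did not photograph the flat-backed rest again at the end. It stood undisturbed as the load was lifted, and the load then crossed it about 10 cm above its top with no unusual wrist forces.

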